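# Index the thimble turntable to the strawberry thimble

## Robot

A 6-joint arm with a two-finger parallel gripper is mounted at the origin on the work surface. World frame = base frame: x ahead of the robot, y to its left, z up, the work surface at z = 0. Lengths are in m, angles in rad, forces in N, time in s.
With the tool pointing down it reaches from about 0.35 to 1 m from the base axis. Payload 7.1 kg.
Tool frame: the origin (TCP) lies between the finger pads; the fingertips stand 22 mm ahead of it and the grasp point (between the pads) lies 3 mm ahead of it; x points along the fingers, y is the direction in which the jaws open and shut, and the axes are right-handed (so a half turn about x gives the same grasp; the last joint's range is limited). The gripper opens to 85 mm and grips with 20 to 120 N. Pads are 22 mm wide; open, the fingers measure 114 mm over their backs; the gripper's body (76 mm by 85 mm) begins 54 mm behind the grasp point. The pads swing forward as they close: fully open they stand 13 mm farther back than shut.
Start: joints at [1.2, 0.423, 1.63, -0, 1.089, -0.019], TCP at [0.215, 0.587, 0.253] pointing down, gripper open.
Joint ranges: [-3, 3], [-0.9, 2.11], [0.09, 2.58], [-1.31, 4.45], [0.11, 2.69], [-2.54, 2.54]. Speed limits (rad/s): [2.39, 2.39, 3.01, 3.14, 3.14, 3.14].

## Interface

Orientations are given as a rotation vector (axis times angle).
In Python, from rig import manip gives the robot as it stands. The module is installed in compiled form; this text tells all that it offers. Calls block until the motion is done:
- manip.move_to(position, orientation): joint-space move of the TCP to a pose.
- manip.servo_line(position, orientation=None, rate=0.15): straight line of the TCP; orientation=None keeps the orientation; rate is the mean speed in m/s.
- manip.set_joints(angles): joint-space move.
- manip.command_gripper(opening, f_grip=None): finger opening in m; f_grip is the grip in N (None keeps the last); returns when the fingers have stopped.
- manip.hold(seconds).
- manip.solve_ik(position, orientation): joint angles nearest the present ones, or None.
- manip.camera(name): name is "side" or "top"; returns a dict with "image" (384x512x3 uint8, red, green, blue), "fx", "fy", "cx", "cy" (pixels), "cam_to_world" (4x4, takes a point from camera to world coordinates). Camera axes: x right, y down, z forward; pixel columns grow to the right and rows downward; lengths in m; the calibration is good to about 2 mm. A picture is of the moment at which its call begins. There is no depth.
A pose or a line that the arm cannot do raises manip.IKError and nothing moves.
- manip.sign_off(): hands the job in, once; it reports no verdict.
Readings, each from a call of its own:
- manip.get_time(): time.
- manip.get_joint_positions(): joint angles.
- manip.get_joint_vel(): joint speeds.
- manip.get_tau(): joint torques, N m.
- manip.get_position(): TCP position.
- manip.get_ee_rot(): TCP orientation.
- manip.get_contact_force(): force on the tool from outside, world axes, zero at the start.
- manip.get_torque(): the same for the moment, N m.
- manip.get_width(): finger opening in m.
Only numpy, scipy, OpenCV 4.12 (cv2) and the standard library are available. Lean on these libraries where they do the work, as an engineer would, in place of code of your own. Each camera call takes 0.05 s, during which the arm holds its last target. There are 200 camera calls.

## Task

Turn the wooden display turntable until the porcelain thimble with the painted strawberries stands at the sprung roller catch, with the roller clicked into the notch on the rim beside that thimble, then let go. Do not touch that thimble.

Things in the scene. Friction and masses are not known exactly. Their poses are not given: they have to be found in the camera images.
- turntable (a joint): Turn of the display disc about its upright axis, rad, growing counter-clockwise from above; 0.65 to 2.4 at the start, stops at +-3.1. At 0 the strawberry thimble stands at the roller, which is in the notch. The roller draws the disc in once it is released within 0.15 rad of 0; pushing in past a lobe takes about 5 N at the finger post. Elsewhere the disc turns lightly and stays where left.
- hub (a point): Centre of the disc's top face, on its axis, 26 mm above the shelf. Pale wood disc, 176 mm across, 12 mm thick, on a fixed dark steel base. The notch is the gap between two round lobes on its rim beside the strawberry thimble; a sprung steel roller, 40 mm across, on an arm of the base, drops into it (roller and arm are below 35 mm high, reaching 155 mm from the hub).
- post (a point): Upright round steel finger post on the disc, 16 mm thick, its axis 68 mm from the hub, opposite the strawberry thimble. The point is on the post's axis, 85 mm above the shelf, 20 mm below its top. Its outside is a sleeve that spins freely about the post's axis, so a gripper holding it need not turn as the disc swings round.
- strawberry: Slender white porcelain thimble with red painted strawberries, 19 mm across the foot, 25 mm high, fixed upright on a dark 30 mm plinth on the disc, 60 mm from the hub. Origin: centre of its underside, 32 mm above the shelf. A wider carved birch thimble and an empty peg, no taller, are a quarter turn to either side of it.
There are look-alikes about, which are no part of the job. What is meant by the part that bears turntable is not green, and is the larger of those in its own colour.

How it is judged:
At the end, for the whole second after the job is handed in: The turntable is at rest with the roller in the notch beside the strawberry thimble, within 0.175 rad (10 degrees) of the notch's middle (value of joint turntable between -0.175 and 0.175 rad and velocity of joint turntable between -0.1 and 0.1 rad/s); the robot touches nothing.
It fails at once if the robot touches the strawberry thimble (contact force between any of the fingers, the arm and strawberry above 0.5 N).
It also fails if it takes over 38 s, if anything falls off the work surface, if the arm or the gripper's body presses on something with over 40 N, if the wrist force passes 120 N, or if a joint passes its speed limit or range.

## Working session

There is one attempt and no reset: what is moved stays moved. The work goes in short steps, each a Python script; the robot and the scene stay as the last script left them, time stands still between calls to the robot, and variables do not carry over. Pictures are saved under pics/ and viewed, about 8 in all and at most 12, crops included, and the job is handed in when it is done.

```bash
mkdir -p pics
python3 - <<'E'
from rig import manip
import cv2,numpy as np
for n in("top","side"):
    c=manip.camera(n); cv2.imwrite(f"pics/{n}0.png",cv2.resize(c["image"][:,:,::-1],(768,576),interpolation=cv2.INTER_CUBIC))
    print(n,c["fx"],c["cx"],c["cy"]);print(np.round(c["cam_to_world"],3))
print(manip.get_time(),manip.get_ee_rot())
E
```

```text
top 457.15782114568685 257.4291277818347 192.23455296977588
[[-0.015 -0.981  0.191  0.322]
 [-0.999  0.007 -0.039 -0.058]
 [ 0.037 -0.191 -0.981  0.944]
 [ 0.     0.     0.     1.   ]]
side 484.1789320253274 246.97431809210846 193.74967423945606
[[ 0.966 -0.206  0.156  0.325]
 [-0.258 -0.758  0.599 -0.685]
 [-0.005 -0.618 -0.786  0.891]
 [ 0.     0.     0.     1.   ]]
0.1 [ 0.27489711  1.55341145 -0.27714958]
```

View pics/top0.png

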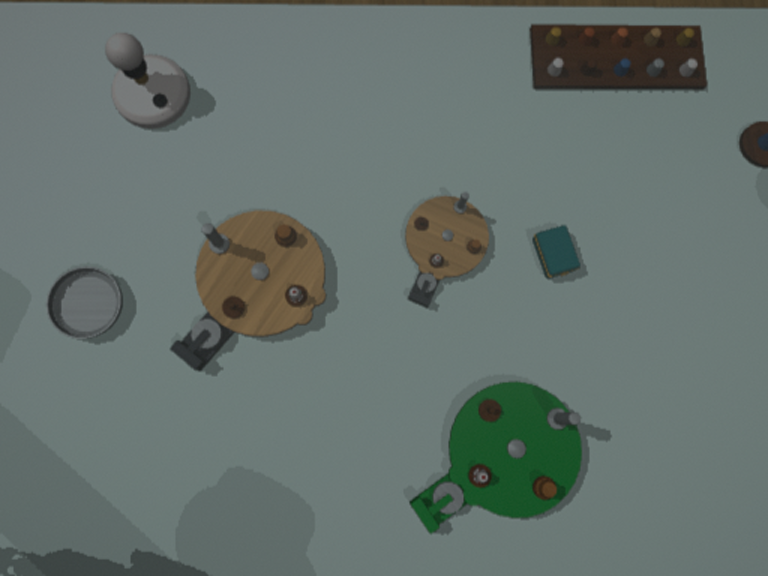

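View pics/side0.png

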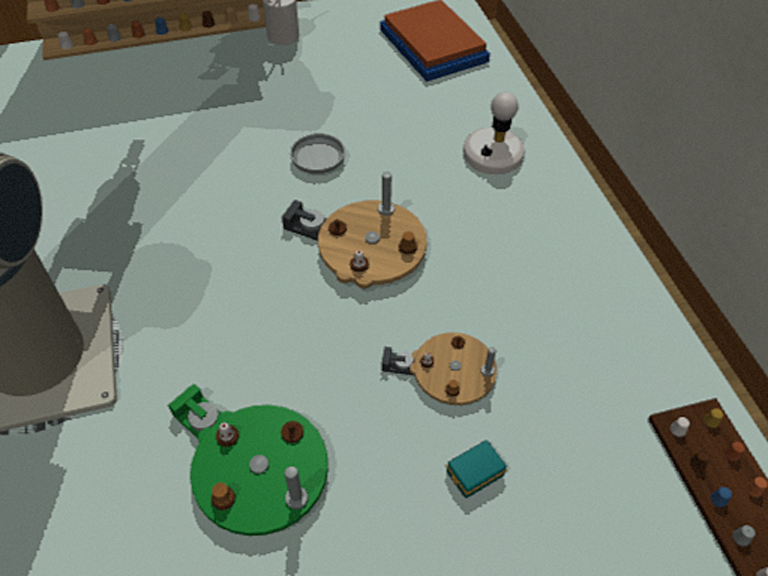

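Candidates in the top view (1.5x pixels):
- Large wood disc at (260,271).
- Small wood disc at (447,236).
- Green disc at (516,449).

By the description it's the large wood one. Its thimble is near (296,295), its post base at (218,243) and its roller at (206,333). I'll check this in a close crop of both views.

Run:
```python
import cv2,numpy as np
from rig import manip
a=manip.camera("top")["image"][125:255,105:230,::-1]; b=manip.camera("side")["image"][105:200,185:290,::-1]
a=cv2.resize(a,None,fx=3.6,fy=3.6,interpolation=cv2.INTER_CUBIC)
b=cv2.resize(b,None,fx=3.2,fy=3.2,interpolation=cv2.INTER_CUBIC)
im=np.zeros((max(a.shape[0],b.shape[0]),a.shape[1]+b.shape[1],3),np.uint8)
im[:a.shape[0],:a.shape[1]]=a; im[:b.shape[0],a.shape[1]:]=b
im=cv2.convertScaleAbs(im,alpha=1.4);print(im.shape,a.shape)
cv2.imwrite("pics/crop.png",im)
```

```text
(468, 786, 3) (468, 450, 3)
```

View pics/crop.png

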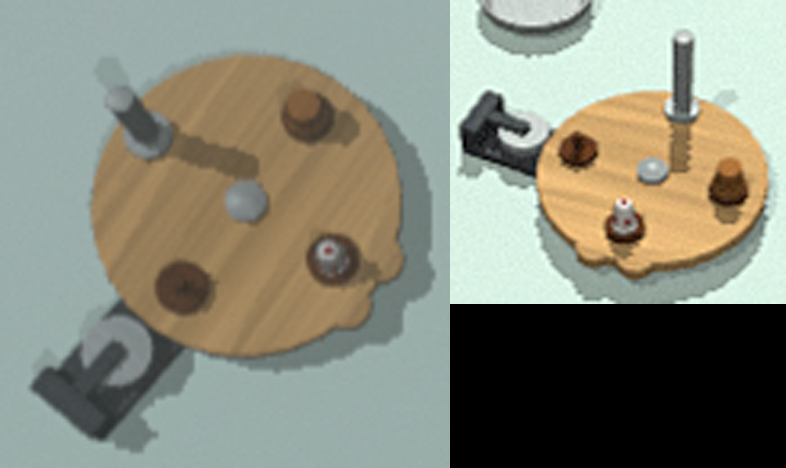

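The crop shows the thimble with red marks at crop pixel (330,252), next to the two lobes. The plain birch thimble is at (305,110) and the empty peg at (183,287). The hub is at (246,202), the post top at (121,98) and the roller at (117,350). The large wood disc is the right one.

```bash
cat > h.py <<'E'
from rig import manip
import numpy as np
from scipy.spatial.transform import Rotation as R
def ray(c,u,v):
    T=c["cam_to_world"]; d=T[:3,:3]@[(u-c["cx"])/c["fx"],(v-c["cy"])/c["fy"],1]
    return T[:3,3],d/np.linalg.norm(d)
def atz(c,u,v,z):
    o,d=ray(c,u,v); return o+d*(z-o[2])/d[2]
def down(a):  # tool x down, jaw axis y along horizontal angle a
    x=np.array([0,0,-1.]);y=np.array([np.cos(a),np.sin(a),0])
    return R.from_matrix(np.c_[x,y,np.cross(x,y)]).as_rotvec()
E
python3 - <<'E'
from h import *
t=manip.camera("top");s=manip.camera("side")
ft=lambda u,v:(105+u/3.6-.36,125+v/3.6-.36); fs=lambda u,v:(185+(u-450)/3.2-.34,105+v/3.2-.34)
for n,p,q,z in[("hub",(246.5,202),(652,172),.030),("disc",(246.5,204),(652,172),.026),("posttop",(119,95),(683,36),.105),("postbase",(150,138),(682,113),.028),("straw",(329,250),(624,203),.057),("roller",(117,350),(524,131),.033)]:
    print(n,np.round(atz(t,*ft(*p),z),4),np.round(atz(s,*fs(*q),z),4))
for a in np.arange(-3,3.2,.4):
    print(round(a,1),manip.solve_ik([.45,.1,.094],down(a)))
E
```

```text
hub [0.5252 0.0768 0.03  ] [0.5257 0.0752 0.03  ]
disc [0.525  0.0774 0.026 ] [0.5266 0.0787 0.026 ]
posttop [0.5664 0.1333 0.105 ] [0.5655 0.1342 0.105 ]
postbase [0.5633 0.1324 0.028 ] [0.5647 0.1306 0.028 ]
straw [0.4921 0.0275 0.057 ] [0.4924 0.0277 0.057 ]
roller [0.4414 0.1457 0.033 ] [0.4414 0.1392 0.033 ]
-3.0 None
-2.6 None
-2.2 [ 1.92851353e-01  4.60976955e-01  2.07946220e+00 -4.44089210e-16
  6.01153504e-01  2.39285135e+00]
-1.8 [0.19285135 0.46097695 2.0794622  0.         0.6011535  1.99285135]
-1.4 [ 1.92851353e-01  4.60976955e-01  2.07946220e+00 -4.44089210e-16
  6.01153504e-01  1.59285135e+00]
-1.0 [0.19285135 0.46097695 2.0794622  0.         0.6011535  1.19285135]
-0.6 [ 1.92851353e-01  4.60976955e-01  2.07946220e+00 -8.88178420e-16
  6.01153504e-01  7.92851353e-01]
-0.2 [ 1.92851353e-01  4.60976955e-01  2.07946220e+00 -4.44089210e-16
  6.01153504e-01  3.92851353e-01]
0.2 [ 0.19285135  0.46097695  2.0794622   0.          0.6011535  -0.00714865]
0.6 [ 1.92851353e-01  4.60976955e-01  2.07946220e+00 -4.44089210e-16
  6.01153504e-01 -4.07148647e-01]
1.0 [ 1.92851353e-01  4.60976955e-01  2.07946220e+00 -4.44089210e-16
  6.01153504e-01 -8.07148647e-01]
1.4 [ 1.92851353e-01  4.60976955e-01  2.07946220e+00 -4.44089210e-16
  6.01153504e-01 -1.20714865e+00]
1.8 [ 1.92851353e-01  4.60976955e-01  2.07946220e+00 -4.44089210e-16
  6.01153504e-01 -1.60714865e+00]
2.2 [ 1.92851353e-01  4.60976955e-01  2.07946220e+00 -4.44089210e-16
  6.01153504e-01 -2.00714865e+00]
2.6 [ 1.92851353e-01  4.60976955e-01  2.07946220e+00 -4.44089210e-16
  6.01153504e-01 -2.40714865e+00]
3.0 None
```

Measured positions:
- **Hub:** about (0.526, 0.077).
- **Post:** at 55°, radius 69 mm.
- **Thimble:** at 235°.
- **Roller:** at 141°.

So the disc reads about 1.64 rad and has to turn clockwise by that much. I'll grasp the post high, with the jaw axis along the tangent at the end of the turn.

Run:
```python
from h import *
import cv2
o=down(.885); p=[.566,.1333]
manip.move_to([*p,.17],o); print(manip.get_time())
manip.servo_line([*p,.095]); manip.command_gripper(.03,30)
print(manip.get_time(),manip.get_contact_force(),manip.get_width())
manip.command_gripper(.0,30); print(manip.get_time(),manip.get_contact_force(),manip.get_width(),manip.get_position())
cv2.imwrite("pics/g.png",np.ascontiguousarray(cv2.resize(manip.camera("side")["image"][60:240,140:340,::-1],None,fx=3,fy=3,interpolation=2)))
```

```text
2.3833
3.6083 [ 0.52510108 -0.06568105  0.16651654] 0.02987214458544483
3.875 [ 0.48292418  0.42905266 -0.42800488] 0.014878302432853718 [0.5661924  0.13336089 0.09514755]
```

View pics/g.png

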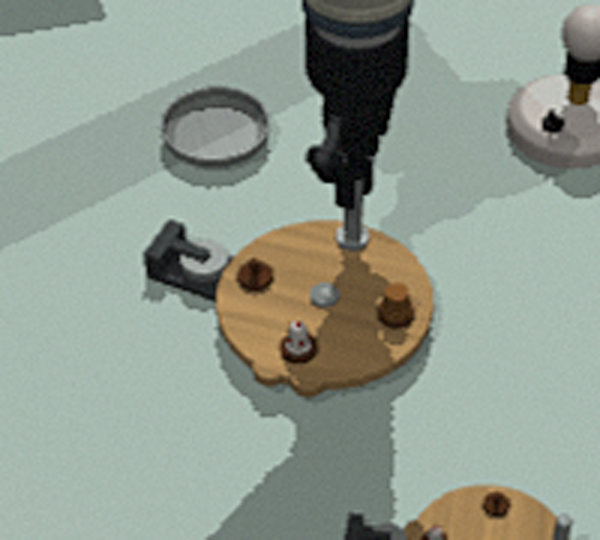

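The picture shows the jaws around the post near crop pixel (352,190), and the width of 14.9 mm means it is gripped. Next I'll swing the post along the arc, checking force.

Run:
```python
from h import *
import cv2
h=np.array([.5268,.0777]);
for a in np.r_[np.arange(46,-39,-9),-39.3]:
    a=np.radians(a); manip.servo_line([*(h+.068*np.array([np.cos(a),np.sin(a)])),.095],rate=.06)
    f=manip.get_contact_force(); print(round(np.degrees(a)),round(manip.get_time(),2),np.round(f,1),np.round(manip.get_position(),4))
    if np.linalg.norm(f)>30: print("stop");break
for n,(r,c) in {"side":(60,140),"top":(110,90)}.items():
    cv2.imwrite(f"pics/e_{n}.png",cv2.resize(np.ascontiguousarray(manip.camera(n)["image"][r:r+160,c:c+180,::-1]),None,fx=3,fy=3,interpolation=2))
```

```text
46 4.25 [ 0.3 -0.2  2. ] [0.5747 0.1262 0.0951]
37 4.58 [1.7 1.3 1.7] [0.5817 0.1182 0.0951]
28 4.9 [2.  0.7 1.9] [0.5873 0.1094 0.0951]
19 5.22 [3.7 1.4 1.6] [0.5915 0.0996 0.0951]
10 5.55 [4.6 0.  2.8] [0.5941 0.0894 0.0951]
1 5.88 [ 5.2 -0.7  1.2] [0.5951 0.0788 0.0951]
-8 6.2 [ 5.1 -1.5  0.6] [0.5944 0.0681 0.0951]
-17 6.53 [ 5.4 -0.5  0.5] [0.5922 0.0579 0.0951]
-26 6.85 [ 5.6 -1.2  1. ] [0.5882 0.0477 0.0951]
-35 7.17 [ 3.3 -6.8  3.3] [0.5822 0.0379 0.0951]
-39 7.42 [ 3.5 -4.9  3. ] [0.5793 0.0341 0.0951]
```

View pics/e_side.png

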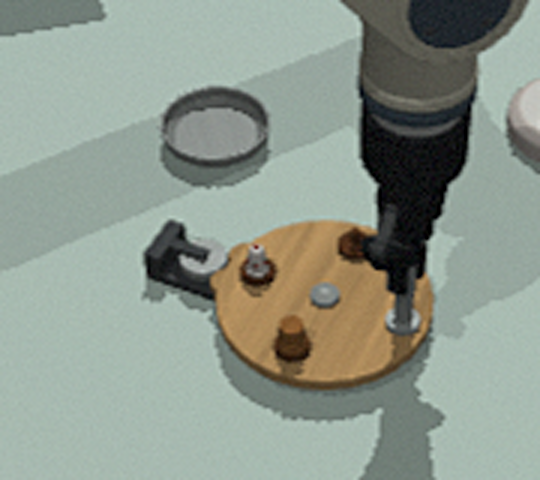

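The side view shows the strawberry thimble at (257,255), beside the roller at (205,255). The remaining force is mostly radial. I'll open part-way, let the roller settle, rise straight up and check.

Run:
```python
from h import *
import cv2
manip.command_gripper(.085); manip.hold(.5); print(manip.get_contact_force())
p=manip.get_position(); manip.servo_line([p[0],p[1],.22]); manip.servo_line([.55,-.2,.3],rate=.25)
print(manip.get_time(),manip.get_contact_force())
L=[]
for n,(r,c) in {"top":(120,95),"side":(90,175)}.items():
    L.append(cv2.resize(np.ascontiguousarray(manip.camera(n)["image"][r:r+130,c:c+130,::-1]),None,fx=3,fy=3,interpolation=2))
cv2.imwrite("pics/f.png",cv2.convertScaleAbs(np.hstack(L),alpha=1.3))
```

```text
[ 0.67076007  0.44336186 -1.05707761]
10.8333 [0.16586053 0.65696932 0.4464052 ]
```

View pics/f.png

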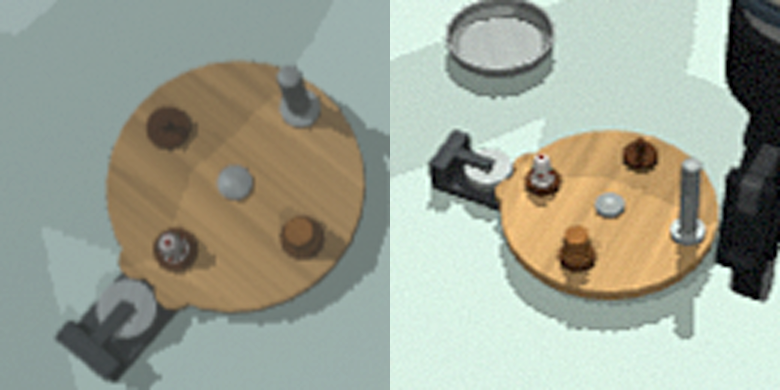

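The roller at (126,308) sits between the two lobes. Seen from the hub at (236,183), the strawberry plinth at (175,250) lines up with it to about 1°, and the arm is clear.

```bash
python3 -c "
from rig import manip
manip.hold(.3);print(manip.get_contact_force());manip.sign_off()"
```

```text
[ 0.31186121  0.22794644 -0.0180732 ]
the job is handed in; nothing more can be done
```

The large wooden turntable now stands with the strawberry thimble at the roller catch, and I've handed the job in. I gripped its finger post, swung it about 94° clockwise, released it and moved the arm clear.

- **Position:** The last picture shows the roller seated between the two lobes. The thimble lines up with it to about 1°, measured from the image; the allowance is 10°.
- **Contact:** The fingers stayed above the height of the thimbles. The forces I read along the swing stayed under about 9 N, and the last reading, with the arm clear, was about 0.4 N, which is sensor noise.
- **Time:** About 11 s of the 38 s were used.

No check failed or disagreed. I didn't read the joint value or its speed directly, because the interface doesn't offer them.

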